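# Square up a leaning row of ceramic plates in the stacking rack

## Robot

A 7-joint arm with a two-finger parallel gripper is mounted at the origin on a cart in front of the work surface, level with it; the furniture and walls round the work are solid. World frame = base frame: x ahead of the robot, y to its left, z up, the work surface at z = 0. Lengths are in m, angles in rad, forces in N, time in s.
With the tool pointing down it reaches from about 0.35 to 0.9 m from the base axis. Payload 8.1 kg.
Tool frame: the origin (TCP) lies at the very end of the fingers, on their centre line; the grasp point (between the pads) lies 19 mm behind it; z points along the fingers, y is the line along which they close (so a half turn about z gives the same grasp; the last joint's range is limited). The gripper opens to 85 mm and grips with 20 to 120 N. Pads are 22 mm wide; open, the fingers measure 114 mm over their backs; the gripper's body (76 mm by 85 mm) begins 54 mm behind the grasp point. The pads swing forward as they close: fully open they stand 13 mm farther back than shut.
Start: joints at [1.143, 0.434, 0.025, 1.573, -0.012, 1.134, -0.075], TCP at [0.199, -0.592, 0.231] pointing down, gripper open.
Joint ranges: [-2.62, 2.62], [-0.44, 2.09], [-1.27, 1.32], [0.08, 2.57], [-1.32, 4.46], [0.12, 2], [-2.74, 2.74]. Speed limits (rad/s): [2.22, 2.22, 3.01, 3.01, 3.14, 3.14, 3.14].

## Interface

Orientations are given as a rotation vector (axis times angle).
In Python, from plant import r gives the robot as it stands. The module is installed in compiled form; this text tells all that it offers.
- The arm moves only by the tool drive_tool, never from a script. Its argument "moves" is text: rows parted by semicolons, each of 7 numbers parted by spaces: the turn, a rotation vector about the tool's x, y, z scaled (see below), then the shift along the tool's x, y, z scaled (see below), then the closure, from 0 (fully open) to 1 (shut). A call has 1 to 8 rows; each row is the pose to reach, as a shift and turn from the pose commanded when the call began, along the tool's axes at that moment; what a row does not reach only later rows make up. The controller multiplies each number of a shift by 100 cm and each number of a turn by pi/2 rad. A row lasts 1/12 s, in which the tool goes at most 41.7 mm and 7.16 degrees, less where a joint would pass 70% of its speed; a pose out of reach is approached as far as the arm can. A call with a number of a shift or a turn outside -1 to 1 is refused whole. A call with a gripper value outside its range is refused whole. The fingers move at their own pace and stop on an object; the grip force is fixed at half the most. Time passes only in rows, so rows that repeat a pose let the fingers close. It gives the time, the measured TCP pose, the force, the opening and the grip force at its end, in the units of the state.
- r.observe(): the state, without advancing time (a new reading comes with each control period).
- r.camera(name): name is "scene" or "side" or "wrist"; returns a dict with "img" (420x560x3 uint8, red, green, blue), "fovy" (degrees; the focal length in pixels is half the picture's height over the tangent of half this angle, whatever the lens; pixels are square), "cx", "cy" (the principal point, pixels), "rvec" (rotation vector, rad) and "tvec" (3), from world to camera coordinates, as OpenCV has them. Camera axes: x right, y down, z forward; pixel columns grow to the right and rows downward; lengths in m; the calibration is good to about 2 mm. A picture is of the moment at which its call begins. There is no depth.
- r.hand_in(): hands the job in; it is judged then, once.
The state is a dict: "clock": time; "joint_pos": joint angles; "joint_vel": joint speeds; "joint_torque": joint torques, N m; "tcp_pos": TCP position; "ee_rot": TCP orientation; "contact_force": force on the tool from outside, world axes, zero at the start; "torque": the same for the moment, N m; "grip_width": finger opening in m; "grasp_force": force on a finger pad.
Only numpy, scipy, OpenCV 4.12 (cv2) and the standard library are available. Lean on these libraries where they do the work, as an engineer would, in place of code of your own. Each camera call takes 0.05 s, during which the arm holds its last target. There are 200 camera calls.

## Task

The four white ceramic plates in the grey metal rack are leaning on its backstop, feet out and ends staggered. Push the row together until every plate stands upright and tight against the backstop with its end flush against the rack's side fence, then set the loose steel stop block upright on the rack's base with its tall flat face squarely against the middle of the front plate, so that the row stays standing. Leave the other things on the worktop where they are.

Things in the scene. Friction and masses are not known exactly. Their poses are not given: they have to be found in the camera images.
- rack: Fixed grey metal rack: base plate, upright backstop at its far side, side fence at its left. Origin on the worktop straight below the backstop's front face; x points away from the robot through the backstop, y left along it, z up. Base: x -120 to +45, y -90 to +85, top at z = 8 mm. Backstop: front face x = 0, y -35 to +80, 10 thick, top at z = 78 mm; ribs behind it.
- rack_corner (a point): Where the backstop's front face, the fence's inner face and the base's top meet: x = 0, y = +70, z = 8 mm in the rack's frame, same axes. The fence is 10 mm thick, runs from x = -90 mm to the backstop and is 60 mm high above the base. In the squared row the plates' centres lie 5, 15, 25 and 35 mm before the backstop and 60 mm from the fence; the free end overhangs the backstop's right end by 15 mm.
- plate_1: Against the backstop; leans 12 degrees at the start. One of four alike white ceramic plates: 120 mm long (own y), 70 mm tall (own z), 10 mm thick (own x), 0.2 kg; origin at its centre. All lean at the start: tops towards the backstop, feet out towards the robot, parallel to the backstop, left ends staggered 6 to 26 mm off the fence.
- plate_2: Second plate, alike; leans about 16 degrees on plate_1. Its foot slides on the base.
- plate_3: Third plate, alike; leans about 20 degrees on plate_2.
- plate_4: Front plate, nearest the robot, alike; leans about 24 degrees on plate_3. Its front foot edge starts about 71 mm before the backstop. A push low on its middle towards the backstop slides all the feet in and brings the row upright (about 3 to 6 N); keep it below mid-height, for pressing on its top edge too jams the row.
- stop_block: Loose bare steel stop block, L-shaped from the side, 0.45 kg, 50 mm wide (y; grip it across this). Origin at the bottom middle of its tall flat face; x points out of that face, z up. Foot: x -60 to 0, 30 mm high; tall part: x -20 to 0, 67 mm high. Starts upright on the worktop left of the rack, face turned away from the robot within 35 degrees, in one of two places (the white jar has the other).
- white_jar: White lidded jar, 69 mm across, 75 mm high; origin under its centre. Bystander.
- carton: Small carton 51 x 90 x 45 mm, right of the rack near the front edge; origin under its centre. Bystander.
- labels: Roll of labels, 60 mm across, 50 mm high, left of the parts drawers; origin under its centre. Bystander.
- calc: Pocket calculator lying flat, 122 x 70 x 14 mm, at the left; origin under its centre. Bystander.
- brush: Dust brush lying flat, 164 mm long, 12 mm high, at the left front; origin under its centre. Bystander.

How it is judged:
By the outcome, as a careful person would: the job done as asked, in the order asked, and still so for the second after the job is handed in, with the robot touching nothing.
It also fails if it takes over 72 s, if anything falls off the work surface, if the arm or the gripper's body presses on something with over 40 N, if the wrist force passes 120 N, or if a joint passes its speed limit or range.

## Working session

There is one attempt and no reset: what is moved stays moved. The work goes in short steps, Python scripts to look and compute and a tool call to move; the robot and the scene stay as the last step left them, time stands still between calls to the robot, and variables do not carry over. Pictures are saved under pics/ and viewed, at most 11 in all, crops included, and the job is handed in when it is done.

Besides the shell and the picture viewer there is one more tool, called in YAML: its name, and indented under it one key for each argument. drive_tool: Moves the arm, as the interface text tells. Shifts and turns lie within -1 to 1; 1 stands for 100 cm of shift or pi/2 rad of turn. Its arguments: {"type":"object","properties":{"moves":{"type":"string"}},"required":["moves"]}

```bash
mkdir -p pics; ls
cat > h.py <<'E'
from plant import r
import numpy as np, cv2
from scipy.spatial.transform import Rotation as R
def snap(n,f):
    c=r.camera(n); cv2.imwrite(f'pics/{f}.png',c['img'][...,::-1]); np.save(f'pics/{f}.npy',c,allow_pickle=True); return c
def load(f): return np.load(f'pics/{f}.npy',allow_pickle=True).item()
def K(c):
    f=c['img'].shape[0]/2/np.tan(np.radians(c['fovy'])/2)
    return np.array([[f,0,c['cx']],[0,f,c['cy']],[0,0,1.]])
def ray(c,u,v,z):
    M=cv2.Rodrigues(np.array(c['rvec'],float))[0]; o=-M.T@np.array(c['tvec'],float).ravel()
    d=M.T@np.linalg.inv(K(c))@[u,v,1]; return o+d*(z-o[2])/d[2]
def proj(c,P): return cv2.projectPoints(np.array(P,float).reshape(-1,3),np.array(c['rvec'],float),np.array(c['tvec'],float),K(c),None)[0].reshape(-1,2)
def st():
    s=r.observe(); print({k:np.round(s[k],3).tolist() for k in ('clock','tcp_pos','ee_rot','contact_force','grip_width','joint_pos')})
    return s
def rel(p,Rw=None,s=None):
    s=s or r.observe(); T=R.from_rotvec(s['ee_rot']); d=T.inv().apply(np.array(p)-s['tcp_pos'])
    print('shift',np.round(d,4)); 
    if Rw is not None: print('turn',np.round((T.inv()*Rw).as_rotvec()/(np.pi/2),4))
E
python3 - <<'E'
from h import *
a=snap('scene','s1');b=snap('side','d1');st()
for c in(a,b):print(c['fovy'],c['cx'],c['cy'],c['rvec'],c['tvec'])
E
```

```text
pics
{'clock': 0.1, 'tcp_pos': [0.199, -0.592, 0.231], 'ee_rot': [-3.099, -0.508, 0.001], 'contact_force': [-0.292, 0.206, 0.42], 'grip_width': 0.085, 'joint_pos': [1.143, 0.435, 0.025, 1.574, -0.012, 1.134, -0.075]}
50.519014480133855 275.5900540382463 206.27825865167546 [ 1.25493664 -2.37407858  0.87511544] [0.3210888  0.36515596 1.32075951]
52.84327474983903 275.3861968482461 209.96626971401616 [ 2.03633752  0.0548724  -0.01266447] [-0.53180403  0.05447969  1.19057839]
```

View pics/s1.png

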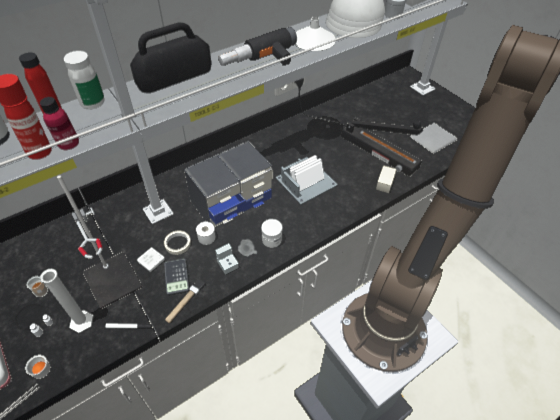

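View pics/d1.png

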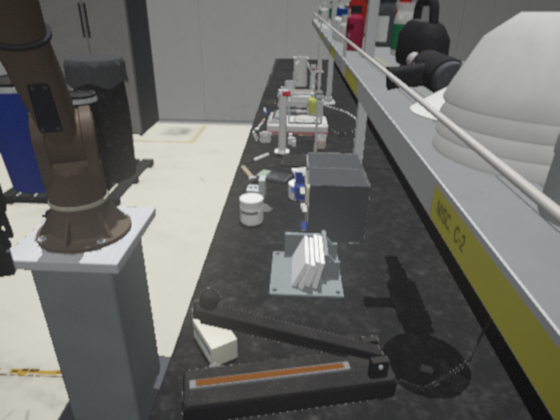

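The scene view shows the rack around (305,180), the jar at (272,233) and the stop block near (227,258). In the side view the rack is around (307,268). I'll enlarge both regions for measuring.

Run:
```python
from h import *
a=load('s1')['img'][...,::-1];b=load('d1')['img'][...,::-1]
A=cv2.resize(a[145:215,265:345],(480,420),interpolation=2)   # x6
B=cv2.resize(b[225:300,260:350],(540,450),interpolation=2) #x6
C=cv2.resize(a[225:280,205:265],(360,330),interpolation=2) 
im=np.zeros((600,800,3),np.uint8); 
A=cv2.resize(a[145:210,270:345],(450,390),interpolation=2)
C=cv2.resize(a[235:275,205:260],(330,240),interpolation=2)
im[:390,:450]=A; im[:240,460:790]=C
D=cv2.resize(b[225:300,262:347],(340,300),interpolation=2); im[250:550,460:800]=D
cv2.imwrite('pics/z1.png',im)
```

```text
(no output)
```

View pics/z1.png

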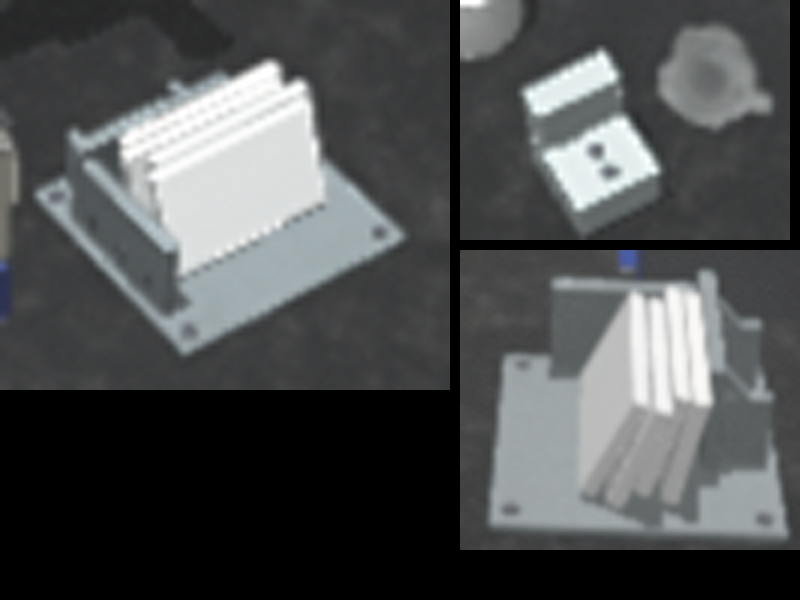

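```bash
cat > m.py <<'E'
from h import *
from scipy.optimize import least_squares
def fit(obs,x0,z=0.):
    # obs: (cam, pts local, pix)
    def W(q,P): c,s=np.cos(q[2]),np.sin(q[2]); P=np.array(P,float)/1000; return np.c_[q[0]+c*P[:,0]-s*P[:,1],q[1]+s*P[:,0]+c*P[:,1],P[:,2]+z]
    f=lambda q:np.concatenate([(proj(c,W(q,P))-np.array(u)).ravel() for c,P,u in obs])
    s=least_squares(f,x0,loss='soft_l1'); print(np.round(s.x,4),np.degrees(s.x[2]).round(2),np.round(f(s.x),1)); return s.x
E
python3 - <<'E'
from m import *
a,b=load('s1'),load('d1')
A=lambda x,y:(x/6+270-.4,y/6+145-.4)
D=lambda x,y:((x-460)/4+262-.4,(y-250)/4+225-.4)
C=lambda x,y:((x-460)/6+205-.4,y/6+235-.4)
x0=ray(a,305,185,.01); print(x0)
q=fit([(a,[[45,85,8],[-120,85,8],[-120,-90,8],[-90,80,68]],[A(35,193),A(183,353),A(405,236),A(178,242)]),
     (b,[[-120,-90,8],[45,-90,8],[-120,85,8],[-90,70,68]],[D(490,526),D(787,536),D(505,355),D(553,285)])],[x0[0],x0[1],0])
x0=ray(a,228,258,.03);print(x0)
p=fit([(a,[[0,25,67],[0,-25,67],[-20,-25,67],[-20,25,67],[-60,25,30],[-60,-25,30]],[C(523,93),C(603,48),C(620,78),C(540,117),C(580,210),C(662,170)])],[x0[0],x0[1],0])
for n,u in(('jar',(272,233)),('ringthing',(248,247))):print(n,ray(a,*u,.04))
E
```

```text
[ 0.59264444 -0.15151496  0.01      ]
[ 6.496e-01 -1.728e-01 -6.000e-04] -0.03 [ 0.4 -0.7  1.2 -0.5  1.2 -0.5 -0.9  1.3 -0.2 -0.9  0.4 -0.4  0.  -0.4
  0.1  0.2]
[0.45913087 0.26218299 0.03      ]
[ 0.4858  0.2665 -0.036 ] -2.06 [-0.3 -0.2  0.2  0.5  0.3 -0.2 -0.2  0.2  0.   0.1  0.1 -0.3]
jar [0.45657852 0.09141571 0.04      ]
ringthing [0.45333179 0.1887726  0.04      ]
```

```bash
cat >> h.py <<'E'
def tool(yaw=0,tilt=0): return R.from_euler('z',yaw,degrees=True)*R.from_euler('y',-tilt,degrees=True)*R.from_rotvec([np.pi,0,0])
E
python3 - <<'E'
from h import *
rel([.46,-.171,.25],tool(0,20))
E
```

```text
shift [ 0.3814 -0.3157 -0.019 ]
turn [-0.0369  0.2205  0.2045]
```

drive_tool:
  moves: "-0.037 0.22 0.2045 0.381 -0.316 -0.019 1; -0.037 0.22 0.2045 0.381 -0.316 -0.019 1; -0.037 0.22 0.2045 0.381 -0.316 -0.019 1; -0.037 0.22 0.2045 0.381 -0.316 -0.019 1; -0.037 0.22 0.2045 0.381 -0.316 -0.019 1; -0.037 0.22 0.2045 0.381 -0.316 -0.019 1; -0.037 0.22 0.2045 0.381 -0.316 -0.019 1; -0.037 0.22 0.2045 0.381 -0.316 -0.019 1"

```text
clock: 0.77
tcp_pos: [0.3748, -0.3072, 0.2441]
ee_rot: [3.092, -0.001, 0.545]
contact_force: [0.2, -0.3, -0.0]
grip_width: 0.0
grasp_force: 0.0
```

Run:
```python
from h import *
st(); rel([.46,-.171,.25],tool(0,20))
```

```text
{'clock': 0.767, 'tcp_pos': [0.375, -0.307, 0.244], 'ee_rot': [3.092, -0.001, 0.545], 'contact_force': [0.202, -0.315, -0.035], 'grip_width': 0.0, 'joint_pos': [0.933, 0.08, -0.193, 2.087, -0.325, 0.74, -0.613]}
shift [ 0.0821 -0.1362  0.0233]
turn [ 0.0011  0.0001 -0.0002]
```

drive_tool:
  moves: "0 0 0 0.082 -0.136 0.023 1; 0 0 0 0.082 -0.136 0.023 1; 0 0 0 0.082 -0.136 0.023 1; 0 0 0 0.082 -0.136 0.023 1; 0 0 0 0.082 -0.136 0.023 1; 0 0 0 0.082 -0.136 0.023 1"

```text
clock: 1.27
tcp_pos: [0.4602, -0.1707, 0.2503]
ee_rot: [3.093, 0.008, 0.545]
contact_force: [0.1, -0.7, 0.1]
grip_width: 0.0002
grasp_force: 0.0
```

Run:
```python
from h import *
st(); c=snap('wrist','w1'); print(c['fovy'])
print(proj(c,[[.6496-.12,-.173-.09,.008],[.6496-.12,-.173+.085,.008],[.6496+.045,-.173+.085,.008],[.6496-.09,-.173+.07,.068],[.6496,-.173+.07,.068],[.6496,-.173-.035,.078],[.6496,-.173+.08,.078],[.6496+.045,-.263,.008]]).round(1))
```

```text
{'clock': 1.267, 'tcp_pos': [0.46, -0.171, 0.25], 'ee_rot': [3.093, 0.008, 0.545], 'contact_force': [0.065, -0.69, 0.068], 'grip_width': 0.0, 'joint_pos': [0.676, 0.052, -0.357, 2.103, -0.148, 0.664, -1.142]}
68.38629708267678
[[346.8 195.4]
 [212.9 194.6]
 [215.3  72.3]
 [215.9 161.3]
 [217.4  83.3]
 [310.6  79.5]
 [206.6  78.8]
 [345.7  73.2]]
```

View pics/w1.png

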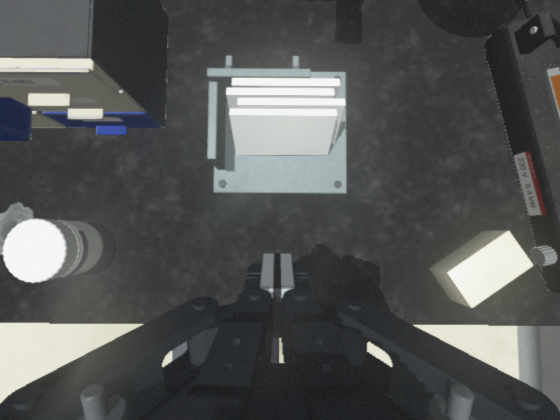

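The wrist view shows rack base corners at (214,192), (347,192) and (347,73), and the backstop's right end at (311,75). The front plate's foot runs (233,156) to (328,157). I'll refine the rack pose from these.

Run:
```python
from m import *
c=load('w1')
q=fit([(c,[[-120,-90,8],[-120,85,8],[45,-90,8],[-90,80,68],[-90,70,68],[0,-35,78],[0,80,78]],[(346.7,192),(213.7,192),(347,72),(208,158),(216,158),(310.5,76.5),(207.5,76.5)])],[.65,-.173,0])
co,s=np.cos(q[2]),np.sin(q[2])
for u in((233,156),(328,157)):
  p=ray(c,*u,.008)-[q[0],q[1],0]; print('foot',co*p[0]+s*p[1],-s*p[0]+co*p[1])
s=r.observe(); rel([.54,-.172,.024],tool(0,20),s)
```

```text
[ 0.6529 -0.1737 -0.0021] -0.12 [ 0.4  1.  -0.4 -0.1 -0.7 -1.1 -0.5  0.2  0.4  0.3  0.8  0.2 -0.2 -0.7]
foot -0.07215472282304598 0.06011500965350463
foot -0.07241664564543823 -0.06508475063861924
shift [-0.0014 -0.0007  0.24  ]
turn [0.0006 0.0005 0.0015]
```

drive_tool:
  moves: "0 0 0 0 0.003 0.244 1; 0 0 0 0 0.003 0.244 1; 0 0 0 0 0.003 0.244 1; 0 0 0 0 0.003 0.244 1; 0 0 0 0 0.003 0.244 1; 0 0 0 0 0.003 0.244 1; 0 0 0 0 0.003 0.244 1; 0 0 0 0 0.003 0.244 1"

```text
clock: 1.98
tcp_pos: [0.5417, -0.1781, 0.0185]
ee_rot: [3.093, -0.003, 0.539]
contact_force: [0.2, -0.6, -0.5]
grip_width: 0.0001
grasp_force: 0.0
```

Run:
```python
from h import *
st(); rel([.575,-.176,.019],tool(0,20));rel([.6,-.176,.019])
```

```text
{'clock': 1.983, 'tcp_pos': [0.542, -0.178, 0.019], 'ee_rot': [3.093, -0.003, 0.539], 'contact_force': [0.219, -0.603, -0.504], 'grip_width': 0.0, 'joint_pos': [0.518, 0.545, -0.306, 2.185, 0.589, 0.117, -1.867]}
shift [ 0.0315 -0.0021  0.0108]
turn [ 0.0012  0.0024 -0.0012]
shift [ 0.055  -0.0022  0.0193]
```

drive_tool:
  moves: "0 -0.09 0 0 0 -0.001 1; 0 -0.09 0 0 0 -0.001 1; 0 -0.09 0 0.01 0 0.003 1; 0 -0.09 0 0.02 0 0.007 1; 0 -0.09 0 0.02 0 0.007 1"

```text
clock: 2.4
tcp_pos: [0.5664, -0.1775, 0.0213]
ee_rot: [3.122, -0.002, 0.33]
contact_force: [-0.3, 0.2, 0.5]
grip_width: 0.0
grasp_force: 0.0
```

Run:
```python
from h import *
st(); rel([.6,-.177,.02],tool(0,12))
```

```text
{'clock': 2.4, 'tcp_pos': [0.566, -0.177, 0.021], 'ee_rot': [3.122, -0.002, 0.33], 'contact_force': [-0.276, 0.213, 0.477], 'grip_width': 0.0, 'joint_pos': [0.569, 0.605, -0.445, 2.008, 0.524, 0.415, -1.816]}
shift [ 0.0326 -0.0005  0.0083]
turn [ 0.0012 -0.0008 -0.0007]
```

drive_tool:
  moves: "0 0 0 0.004 0 0.001 1; 0 0 0 0.008 0 0.002 1; 0 0 0 0.011 0 0.003 1; 0 0 0 0.014 0 0.0035 1; 0 0 0 0.017 0 0.004 1; 0 0 0 0.02 0 0.005 1; 0 0 0 0.023 0 0.006 1; 0 0 0 0.026 0 0.0065 1"

```text
clock: 3.07
tcp_pos: [0.59, -0.1765, 0.0199]
ee_rot: [3.123, -0.0, 0.322]
contact_force: [-5.0, 0.0, -0.9]
grip_width: -0.0001
grasp_force: 3.0
```

drive_tool:
  moves: "0 0 0 0.002 0 0.0005 1; 0 0 0 0.004 0 0.001 1; 0 0 0 0.006 0 0.0015 1; 0 0 0 0.006 0 0.0015 1"

```text
clock: 3.4
tcp_pos: [0.5962, -0.1765, 0.0194]
ee_rot: [3.124, -0.0, 0.322]
contact_force: [-4.6, 0.5, -1.9]
grip_width: 0.0002
grasp_force: 1.9
```

drive_tool:
  moves: "0 0 0 0.002 0 0.0005 1; 0 0 0 0.004 0 0.001 1; 0 0 0 0.005 0 0.001 1; 0 0 0 0.005 0 0.001 1"

```text
clock: 3.73
tcp_pos: [0.6018, -0.1764, 0.0198]
ee_rot: [3.124, -0.0, 0.323]
contact_force: [-4.5, 0.2, -1.7]
grip_width: 0.0001
grasp_force: 2.4
```

drive_tool:
  moves: "0 0 0 0.002 0 0.0005 1; 0 0 0 0.004 0 0.001 1; 0 0 0 0.004 0 0.001 1"

```text
clock: 3.98
tcp_pos: [0.6021, -0.1766, 0.0187]
ee_rot: [3.124, -0.001, 0.312]
contact_force: [-18.1, 0.9, 7.2]
grip_width: -0.0001
grasp_force: 9.0
```

drive_tool:
  moves: "0 0 0 -0.01 0 -0.002 1; 0 0 0 -0.03 0 -0.007 1; 0 0 0 -0.05 0 -0.012 1; 0 0 0 -0.06 0 -0.06 1; 0 0 0 -0.06 0 -0.1 1; 0 0 0 -0.06 0 -0.14 1; 0 0 0 -0.06 0 -0.14 1; 0 0 0 -0.06 0 -0.14 1"

```text
clock: 4.65
tcp_pos: [0.5217, -0.1771, 0.1488]
ee_rot: [3.119, -0.001, 0.338]
contact_force: [0.4, -0.4, 0.1]
grip_width: 0.0
grasp_force: 0.0
```

Run:
```python
from h import *
st(); b=snap('side','d2'); w=snap('wrist','w2')
B=cv2.resize(b['img'][225:300,262:347,::-1],(510,450),interpolation=2)
W=cv2.resize(w['img'][...,::-1],None,fx=.5,fy=.5)
im=np.zeros((450,800,3),np.uint8); im[:,:510]=B; im[:210,515:795]=W; cv2.imwrite('pics/z2.png',im)
q=[.6529,-.1737]
print(proj(w,[[q[0]-.04,q[1]+.07,.078],[q[0]-.04,q[1]-.05,.078],[q[0],q[1]-.05,.078]]))
```

```text
{'clock': 4.65, 'tcp_pos': [0.522, -0.177, 0.149], 'ee_rot': [3.119, -0.001, 0.338], 'contact_force': [0.418, -0.422, 0.105], 'grip_width': 0.0, 'joint_pos': [0.783, 0.384, -0.658, 1.997, 0.33, 0.644, -1.631]}
[[172.30656947 118.26417926]
 [341.24631148 118.46216091]
 [342.1167125   60.36251369]]
```

View pics/z2.png

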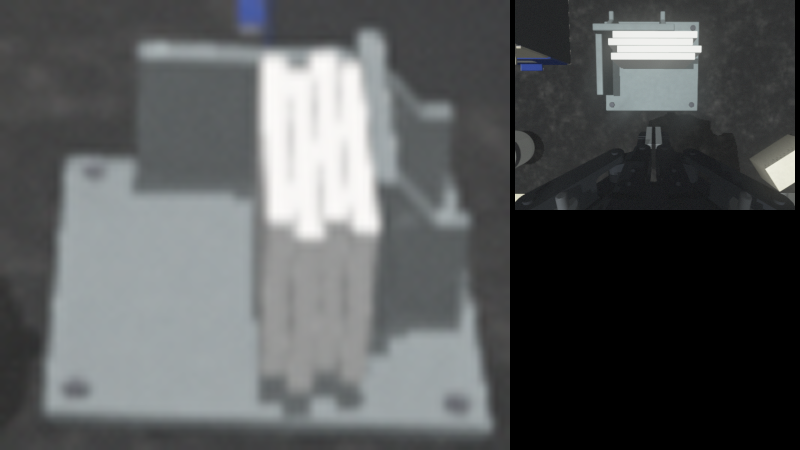

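The side view shows all four plates upright and tight against the backstop, with their ends still staggered. The plate sticking out furthest is the third, about 24 mm past its place on the right. Next is the sideways push.

Run:
```python
from h import *
for y in(90,-90): rel([.633,-.295,.14],tool(y,0))
```

```text
shift [0.1098 0.1183 0.0289]
turn [ 0.106  -0.1036 -0.9961]
shift [0.1098 0.1183 0.0289]
turn [-0.1036 -0.106   0.9959]
```

drive_tool:
  moves: "0 -0.02 0.07 0.11 0.118 0.029 1; -0.02 -0.05 0.15 0.11 0.118 0.029 1; -0.03 -0.07 0.22 0.11 0.118 0.029 1"

```text
clock: 5.0
tcp_pos: [0.6057, -0.2669, 0.1386]
ee_rot: [3.077, -0.544, 0.144]
contact_force: [1.4, 0.2, 0.9]
grip_width: -0.0001
grasp_force: 0.0
```

Run:
```python
from h import *
st()
for y in(90,-90): rel([.633,-.295,.14],tool(y,0))
```

```text
{'clock': 5.0, 'tcp_pos': [0.606, -0.267, 0.139], 'ee_rot': [3.077, -0.544, 0.144], 'contact_force': [1.42, 0.156, 0.895], 'grip_width': -0.0, 'joint_pos': [0.654, 0.577, -0.48, 1.643, 0.334, 0.906, -1.865]}
shift [0.0352 0.0171 0.0018]
turn [ 0.0559 -0.0413 -1.2219]
shift [0.0352 0.0171 0.0018]
turn [-0.0375 -0.0508  0.7765]
```

drive_tool:
  moves: "0 0 -0.079 0.03 0.017 0 1; 0.005 0 -0.158 0.035 0.017 0 1; 0.01 -0.01 -0.237 0.035 0.017 0 1; 0.02 -0.015 -0.316 0.035 0.017 0 1; 0.02 -0.015 -0.395 0.035 0.017 0 1; 0.02 -0.015 -0.474 0.035 0.017 0 1; 0.02 -0.015 -0.553 0.035 0.017 0 1; 0.02 -0.02 -0.63 0.035 0.017 0 1"

```text
clock: 5.67
tcp_pos: [0.6323, -0.2937, 0.1411]
ee_rot: [2.956, 0.998, 0.081]
contact_force: [-0.0, -0.2, 1.4]
grip_width: 0.0003
grasp_force: 0.0
```

Run:
```python
from h import *
st()
rel([.633,-.29,.14],tool(90,0))
```

```text
{'clock': 5.667, 'tcp_pos': [0.632, -0.294, 0.141], 'ee_rot': [2.956, 0.998, 0.081], 'contact_force': [-0.009, -0.236, 1.446], 'grip_width': 0.0, 'joint_pos': [0.794, 0.708, -0.718, 1.489, 0.496, 1.074, -0.938]}
shift [ 0.0028 -0.0026  0.0011]
turn [ 0.0338 -0.0149 -0.5853]
```

drive_tool:
  moves: "0.005 0 -0.079 0.003 -0.003 0 0.88; 0.01 -0.005 -0.158 0.003 -0.003 0 0.88; 0.015 -0.01 -0.237 0.003 -0.003 0 0.88; 0.02 -0.01 -0.316 0.003 -0.003 0 0.88; 0.025 -0.01 -0.395 0.003 -0.003 0 0.88; 0.03 -0.015 -0.474 0.003 -0.003 0 0.88; 0.034 -0.015 -0.553 0.003 -0.003 0 0.88; 0.034 -0.015 -0.585 0.003 -0.003 0 0.88"

```text
clock: 6.33
tcp_pos: [0.6333, -0.2892, 0.1409]
ee_rot: [-2.22, -2.222, -0.0]
contact_force: [-0.3, 0.1, -0.2]
grip_width: 0.0103
grasp_force: 0.0
```

Run:
```python
from h import *
st()
rel([.633,-.285,.02],tool(90,0))
```

```text
{'clock': 6.333, 'tcp_pos': [0.633, -0.289, 0.141], 'ee_rot': [-2.22, -2.222, -0.0], 'contact_force': [-0.319, 0.115, -0.202], 'grip_width': 0.01, 'joint_pos': [0.855, 0.802, -0.912, 1.428, 0.646, 1.228, -0.124]}
shift [ 0.0041 -0.0002  0.1209]
turn [-0.0003 -0.0005  0.0007]
```

drive_tool:
  moves: "0 0 0 0.002 0 0.04 0.88; 0 0 0 0.004 0 0.08 0.88; 0 0 0 0.004 0 0.12 0.88; 0 0 0 0.004 0 0.12 0.88; 0 0 0 0.01 0 0.12 0.88; 0 0 0 0.014 0 0.12 0.88; 0 0 0 0.018 0 0.12 0.88; 0 0 0 0.022 0 0.12 0.88"

```text
clock: 7.0
tcp_pos: [0.6352, -0.2671, 0.0265]
ee_rot: [2.225, 2.211, 0.005]
contact_force: [-0.5, -0.1, 0.4]
grip_width: 0.0101
grasp_force: 0.0
```

drive_tool:
  moves: "0 0 0 0.003 0 0 0.88; 0 0 0 0.006 0 0 0.88; 0 0 0 0.009 0 0 0.88; 0 0 0 0.012 0 0 0.88; 0 0 0 0.015 0 0 0.88; 0 0 0 0.018 0 0 0.88; 0 0 0 0.021 0 0 0.88; 0 0 0 0.024 0 0 0.88"

```text
clock: 7.67
tcp_pos: [0.6336, -0.2445, 0.0238]
ee_rot: [2.228, 2.211, 0.001]
contact_force: [-0.2, -4.6, 1.0]
grip_width: 0.0105
grasp_force: 0.0
```

drive_tool:
  moves: "0 0 0 0.003 0 0 0.88; 0 0 0 0.006 0 0 0.88; 0 0 0 0.007 0 0 0.88; 0 0 0 0.007 0 0 0.88"

```text
clock: 8.0
tcp_pos: [0.6336, -0.2361, 0.0237]
ee_rot: [2.228, 2.214, 0.002]
contact_force: [1.0, -1.8, 0.1]
grip_width: 0.0102
grasp_force: 0.0
```

drive_tool:
  moves: "0 0 0 0.002 0 0 0.88; 0 0 0 0.003 0 0 0.88; 0 0 0 0.003 0 0 0.88"

```text
clock: 8.25
tcp_pos: [0.6336, -0.2353, 0.0237]
ee_rot: [2.228, 2.211, -0.0]
contact_force: [-0.0, -7.3, 1.0]
grip_width: 0.01
grasp_force: 0.0
```

drive_tool:
  moves: "0 0 0 0.002 0 0 0.88; 0 0 0 0.004 0 0 0.88; 0 0 0 0.004 0 0 0.88"

```text
clock: 8.5
tcp_pos: [0.6335, -0.2353, 0.0237]
ee_rot: [2.229, 2.205, -0.006]
contact_force: [0.7, -16.3, 2.0]
grip_width: 0.0104
grasp_force: 0.0
```

Stalled at the fence with 16 N. I'll back off, lift and look.

drive_tool:
  moves: "0 0 0 -0.006 0 0 0.88; 0 0 0 -0.03 0 0 0.88; 0 0 0 -0.06 0 -0.03 0.88; 0 0 0 -0.09 0 -0.07 0.88; 0 0 0 -0.09 0 -0.11 0.88; 0 0 0 -0.09 0 -0.15 0.88; 0 0 0 -0.09 0 -0.2 0.88; 0 0 0 -0.09 0 -0.2 0.88"

```text
clock: 9.17
tcp_pos: [0.6353, -0.3182, 0.231]
ee_rot: [2.223, 2.209, 0.011]
contact_force: [0.6, 0.2, 0.7]
grip_width: 0.0105
grasp_force: 0.0
```

Run:
```python
from h import *
st(); b=snap('side','d3'); a=snap('scene','s3'); w=snap('wrist','w3')
im=np.zeros((600,800,3),np.uint8)
im[:390,:442]=cv2.resize(b['img'][225:300,262:347,::-1],(442,390),interpolation=2)
im[:310,450:]=cv2.resize(a['img'][145:210,272:345,::-1],(350,310),interpolation=2)
im[320:582,450:800]=cv2.resize(w['img'][...,::-1],(350,262))
cv2.imwrite('pics/z3.png',im)
rel([.47,.2,.25],tool(0,0))
```

```text
{'clock': 9.167, 'tcp_pos': [0.635, -0.318, 0.231], 'ee_rot': [2.223, 2.209, 0.011], 'contact_force': [0.586, 0.225, 0.659], 'grip_width': 0.01, 'joint_pos': [0.882, 0.745, -0.942, 1.288, 0.592, 1.382, -0.033]}
shift [ 0.5176 -0.1664 -0.0257]
turn [ 0.0023 -0.0021  0.9964]
```

View pics/z3.png

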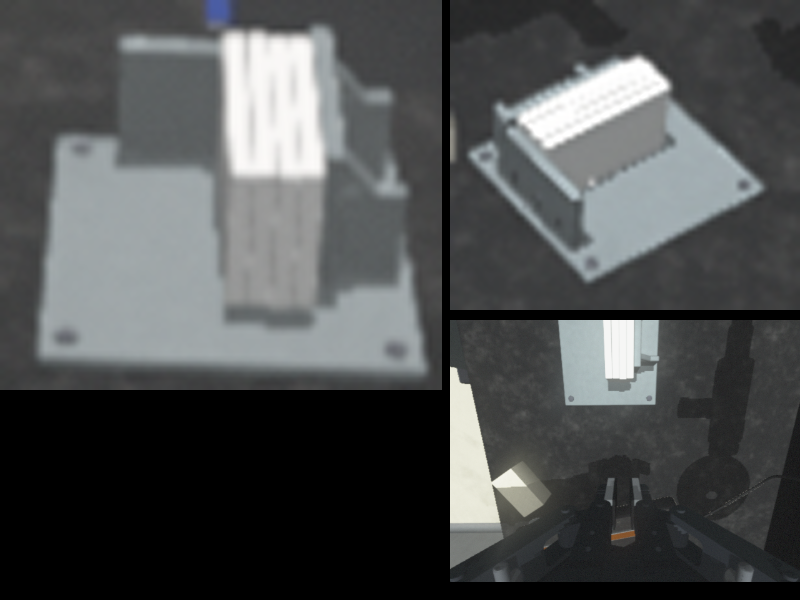

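The row is now upright, tight and flush with the fence. Next I move to the block.

drive_tool:
  moves: "0 0 0.07 0.118 -0.215 -0.02 0.3; 0 0 0.15 0.118 -0.215 -0.02 0.3; 0 0 0.23 0.118 -0.215 -0.02 0.3; 0 0 0.31 0.118 -0.215 -0.02 0.3; 0 0 0.39 0.118 -0.215 -0.02 0.3; 0 0 0.47 0.118 -0.215 -0.02 0.3; 0 0 0.55 0.16 -0.23 -0.02 0.3; 0 0 0.62 0.2 -0.23 -0.02 0.3"

```text
clock: 9.98
tcp_pos: [0.3995, -0.1198, 0.2414]
ee_rot: [3.011, 0.895, -0.005]
contact_force: [1.8, 0.9, -0.0]
grip_width: 0.0597
grasp_force: 0.0
```

Run:
```python
from h import *
st()
rel([.40,.265,.2],tool(-2,0))
```

```text
{'clock': 9.983, 'tcp_pos': [0.399, -0.12, 0.241], 'ee_rot': [3.011, 0.895, -0.005], 'contact_force': [1.819, 0.88, -0.03], 'grip_width': 0.06, 'joint_pos': [1.015, 0.202, -0.963, 1.971, 0.191, 1.065, -1.025]}
shift [ 0.2107 -0.322   0.041 ]
turn [1.000e-04 1.900e-03 3.901e-01]
```

drive_tool:
  moves: "0 0 0.07 0.211 -0.322 0.041 0.18; 0 0 0.15 0.211 -0.322 0.041 0.18; 0 0 0.23 0.211 -0.322 0.041 0.18; 0 0 0.31 0.211 -0.322 0.041 0.18; 0 0 0.39 0.211 -0.322 0.041 0.18; 0 0 0.39 0.211 -0.322 0.041 0.18; 0 0 0.39 0.211 -0.322 0.041 0.18; 0 0 0.39 0.211 -0.322 0.041 0.18"

```text
clock: 10.65
tcp_pos: [0.4007, 0.1669, 0.2112]
ee_rot: [3.14, -0.041, -0.001]
contact_force: [2.0, -0.5, 0.1]
grip_width: 0.07
grasp_force: 0.0
```

drive_tool:
  moves: "0 0 0 0.053 -0.0 0.008 0.18; 0 0 0 0 -0.068 0.008 0.18; 0 0 0 0 -0.068 0.008 0.18"

```text
clock: 10.9
tcp_pos: [0.4036, 0.2342, 0.2019]
ee_rot: [3.141, -0.041, -0.005]
contact_force: [-1.0, 0.9, -0.5]
grip_width: 0.0703
grasp_force: 0.0
```

Run:
```python
from h import *
st()
snap('wrist','w4');rel([.40,.265,.2],tool(-2,0))
```

```text
{'clock': 10.9, 'tcp_pos': [0.404, 0.234, 0.202], 'ee_rot': [3.141, -0.041, -0.005], 'contact_force': [-0.979, 0.894, -0.475], 'grip_width': 0.07, 'joint_pos': [0.114, 0.358, -0.945, 1.927, 0.335, 1.027, -2.577]}
shift [ 0.0022 -0.0227  0.0034]
turn [-0.0027  0.0023  0.0125]
```

View pics/w4.png

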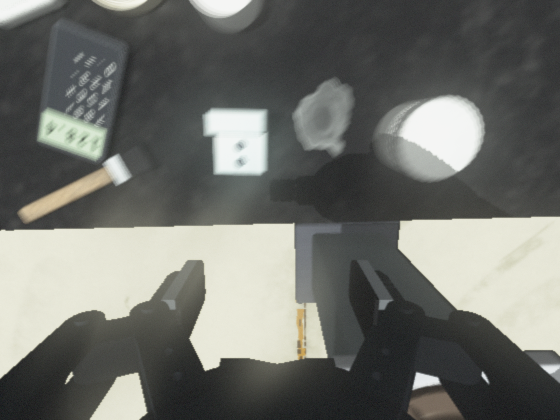

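The wrist view shows the block at about (202-268, 108-175), with the tall face's top edge at row ~110. I'll zoom in for a precise measurement.

Run:
```python
from h import *
c=load('w4'); im=cv2.resize(c['img'][95:185,190:285,::-1],(570,540),interpolation=2)
cv2.imwrite('pics/z4.png',cv2.convertScaleAbs(im,alpha=.85))
```

```text
(no output)
```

View pics/z4.png

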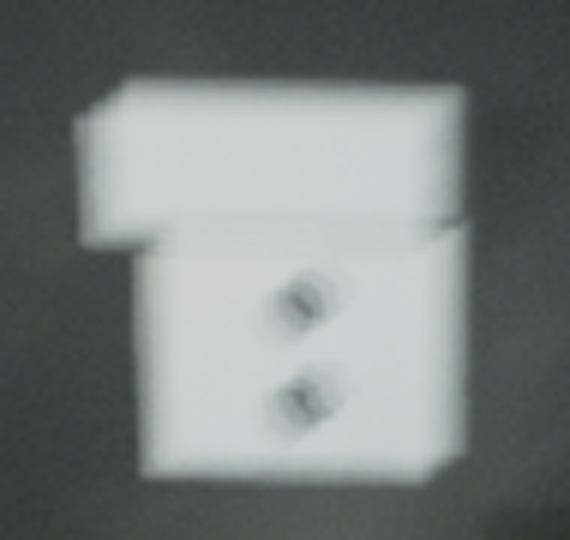

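drive_tool:
  moves: "0 0 -0.079 0 0 0 0.18; 0 0 -0.158 0 0 0 0.18; 0 0 -0.237 0 0 0 0.18; 0 0 -0.316 0 0 0 0.18; 0 0 -0.395 0 0 0 0.18; 0 0 -0.474 0 0 0 0.18; 0 0 -0.553 0 0 0 0.18; 0 0 -0.63 0 0 0 0.18"

```text
clock: 11.62
tcp_pos: [0.4025, 0.2333, 0.2034]
ee_rot: [2.776, 1.47, -0.002]
contact_force: [0.1, 0.4, 0.5]
grip_width: 0.0704
grasp_force: 0.0
```

drive_tool:
  moves: "0 0 -0.079 0 0 0 0.18; 0 0 -0.158 0 0 0 0.18; 0 0 -0.237 0 0 0 0.18; 0 0 -0.316 0 0 0 0.18; 0 0 -0.395 0 0 0 0.18; 0 0 -0.474 0 0 0 0.18; 0 0 -0.553 0 0 0 0.18; 0 0 -0.63 0 0 0 0.18"

```text
clock: 12.28
tcp_pos: [0.4025, 0.2334, 0.2033]
ee_rot: [-1.745, -2.612, 0.002]
contact_force: [-0.2, -0.5, -1.0]
grip_width: 0.0701
grasp_force: 0.0
```

Run:
```python
from h import *
st()
rel([.467,.2665,.11],tool(178,0))
```

```text
{'clock': 12.283, 'tcp_pos': [0.403, 0.233, 0.203], 'ee_rot': [-1.745, -2.612, 0.002], 'contact_force': [-0.199, -0.53, -1.045], 'grip_width': 0.07, 'joint_pos': [0.289, 0.483, -1.244, 1.92, 0.513, 1.113, -0.768]}
shift [0.006  0.0724 0.0933]
turn [-0.0009 -0.     -0.7276]
```

drive_tool:
  moves: "0 0 -0.079 0.006 0.072 0.02 0.18; 0 0 -0.158 0.006 0.072 0.02 0.18; 0 0 -0.237 0.006 0.072 0.02 0.18; 0 0 -0.316 0.006 0.072 0.02 0.18"

```text
clock: 12.62
tcp_pos: [0.4678, 0.2667, 0.1822]
ee_rot: [-1.05, -2.958, 0.002]
contact_force: [-0.9, 0.4, -1.0]
grip_width: 0.0701
grasp_force: 0.0
```

Run:
```python
from h import *
st()
rel([.467,.2665,.11],tool(178,0))
```

```text
{'clock': 12.617, 'tcp_pos': [0.468, 0.267, 0.182], 'ee_rot': [-1.05, -2.958, 0.002], 'contact_force': [-0.871, 0.422, -1.026], 'grip_width': 0.07, 'joint_pos': [0.19, 0.65, -1.221, 1.783, 0.656, 1.193, -0.34]}
shift [ 0.0004 -0.0006  0.0722]
turn [-0.0008 -0.0017 -0.412 ]
```

drive_tool:
  moves: "0 0 -0.079 0 0 0.03 0.18; 0 0 -0.158 0 0 0.05 0.18; 0 0 -0.237 0 0 0.072 0.18; 0 0 -0.316 0 0 0.072 0.18; 0 0 -0.395 0 0 0.072 0.18; 0 0 -0.412 0 0 0.072 0.18; 0 0 -0.412 0 0 0.072 0.18"

```text
clock: 13.2
tcp_pos: [0.4669, 0.2661, 0.1113]
ee_rot: [-0.061, -3.14, 0.002]
contact_force: [-0.1, -0.1, -0.5]
grip_width: 0.07
grasp_force: 0.0
```

Run:
```python
from h import *
st()
rel([.467,.2665,.012],tool(178,0))
a=snap('scene','s5'); w=snap('wrist','w5')
im=np.zeros((600,800,3),np.uint8)
im[:,:400][:420,:400]=cv2.resize(a['img'][215:285,195:262,::-1],(400,420),interpolation=2)
im[:300,400:]=cv2.resize(w['img'][...,::-1],(400,300)); cv2.imwrite('pics/z5.png',im)
```

```text
{'clock': 13.2, 'tcp_pos': [0.467, 0.266, 0.111], 'ee_rot': [-0.061, -3.14, 0.002], 'contact_force': [-0.132, -0.094, -0.535], 'grip_width': 0.07, 'joint_pos': [0.177, 0.775, -1.233, 1.861, 0.817, 1.131, 0.169]}
shift [-0.0002  0.0005  0.0993]
turn [-0.0006 -0.0007 -0.0025]
```

View pics/z5.png

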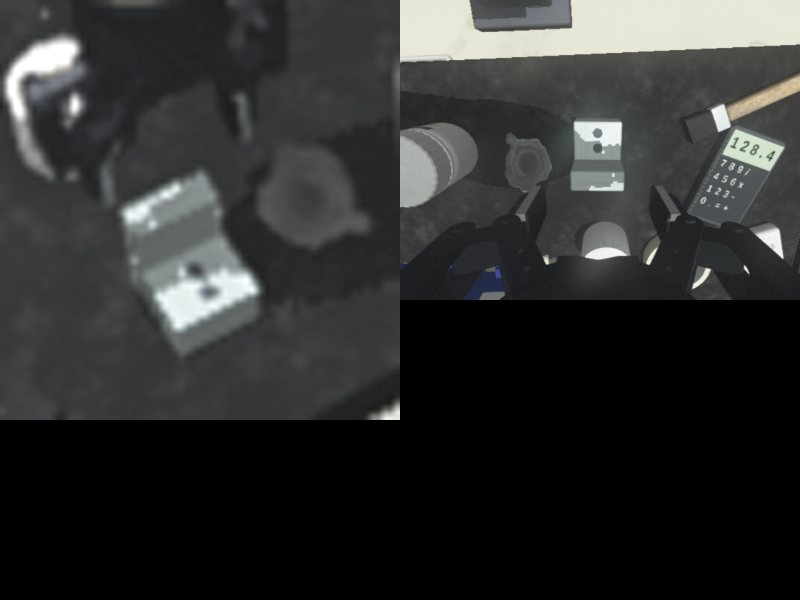

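Run:
```python
from m import *
w=load('w5')
fit([(w,[[0,25,67],[0,-25,67],[-60,-25,30],[-60,25,30]],[(313.6,266),(240.8,267),(243.6,167),(310.8,168)])],[.486,.266,-.036])
```

```text
[ 0.4884  0.2651 -0.0397] -2.28 [ 1.1 -0.1 -1.  -1.1 -0.8  1.2  0.7  0.1]
```

drive_tool:
  moves: "0 0 0 0 0 0.03 0.18; 0 0 0 0 0 0.06 0.18; 0 0 0 0 0 0.09 0.18; 0 0 0 0 0 0.098 0.18; 0 0 0 0 0 0.098 0.18"

```text
clock: 13.72
tcp_pos: [0.467, 0.2654, 0.0129]
ee_rot: [-0.066, -3.139, 0.004]
contact_force: [-0.7, -0.2, 0.5]
grip_width: 0.0698
grasp_force: 0.0
```

Alignment is good, so I close and lift.

drive_tool:
  moves: "0 0 0 0 0 0 0.6; 0 0 0 0 0 0 0.7; 0 0 0 0 0 0 0.7; 0 0 0 0 0 0 0.7; 0 0 0 0 0 0 0.7; 0 0 0 0 0 -0.02 0.7; 0 0 0 0 0 -0.06 0.7; 0 0 0 0 0 -0.1 0.7"

```text
clock: 14.38
tcp_pos: [0.4672, 0.2656, 0.1151]
ee_rot: [-0.065, -3.14, 0.003]
contact_force: [2.4, -0.3, -4.7]
grip_width: 0.0492
grasp_force: 64.1
```

Run:
```python
from h import *
st()
rel([.50,-.05,.2],tool(180,0));rel([.53,-.1637,.13],tool(180,0))
```

```text
{'clock': 14.383, 'tcp_pos': [0.467, 0.266, 0.115], 'ee_rot': [-0.065, -3.14, 0.003], 'contact_force': [2.367, -0.288, -4.741], 'grip_width': 0.049, 'joint_pos': [0.17, 0.753, -1.209, 1.858, 0.79, 1.119, 0.189]}
shift [-0.0457 -0.3141 -0.0843]
turn [-0.0012 -0.0008 -0.0263]
shift [-0.0805 -0.4263 -0.0142]
turn [-0.0012 -0.0008 -0.0263]
```

drive_tool:
  moves: "0 0 0 0 0 -0.04 0.7; 0 0 0 0 -0.01 -0.08 0.7; 0 0 0 -0.01 -0.05 -0.084 0.7; 0 0 -0.01 -0.02 -0.09 -0.084 0.7; 0 0 -0.02 -0.03 -0.13 -0.084 0.7; 0 0 -0.026 -0.035 -0.17 -0.084 0.7; 0 0 -0.026 -0.04 -0.21 -0.084 0.7; 0 0 -0.026 -0.045 -0.25 -0.084 0.7"

```text
clock: 15.05
tcp_pos: [0.5021, 0.0129, 0.1994]
ee_rot: [0.001, 3.139, -0.002]
contact_force: [1.5, 0.1, -5.2]
grip_width: 0.0492
grasp_force: 64.3
```

Run:
```python
from h import *
st()
rel([.535,-.1637,.16],tool(180,0))
```

```text
{'clock': 15.05, 'tcp_pos': [0.502, 0.013, 0.199], 'ee_rot': [0.001, 3.139, -0.002], 'contact_force': [1.47, 0.149, -5.217], 'grip_width': 0.049, 'joint_pos': [0.736, 0.56, -1.235, 1.848, 0.582, 1.159, 0.87]}
shift [-0.0329 -0.1765  0.0397]
turn [-0.0008  0.0014 -0.0003]
```

drive_tool:
  moves: "0 0 0 0 -0.04 0 0.7; 0 0 0 -0.01 -0.08 0 0.7; 0 0 0 -0.02 -0.12 0 0.7; 0 0 0 -0.033 -0.155 0.01 0.7; 0 0 0 -0.033 -0.1765 0.04 0.7; 0 0 0 -0.033 -0.1765 0.04 0.7; 0 0 0 -0.033 -0.1765 0.04 0.7"

```text
clock: 15.63
tcp_pos: [0.5339, -0.1636, 0.1573]
ee_rot: [-0.007, -3.14, -0.0]
contact_force: [-0.0, 0.7, -4.3]
grip_width: 0.0494
grasp_force: 64.6
```

Run:
```python
from h import *
st()
rel([.55,-.1637,.027],tool(180,0))
a=snap('side','d6')
im=cv2.resize(a['img'][195:305,232:352,::-1],(600,550),interpolation=2); cv2.imwrite('pics/z6.png',im)
```

```text
{'clock': 15.633, 'tcp_pos': [0.534, -0.164, 0.157], 'ee_rot': [-0.007, -3.14, -0.0], 'contact_force': [-0.043, 0.706, -4.308], 'grip_width': 0.049, 'joint_pos': [0.955, 0.687, -1.161, 1.766, 0.686, 1.163, 1.147]}
shift [-0.0163 -0.      0.1303]
turn [ 0.0001 -0.0012 -0.0027]
```

View pics/z6.png

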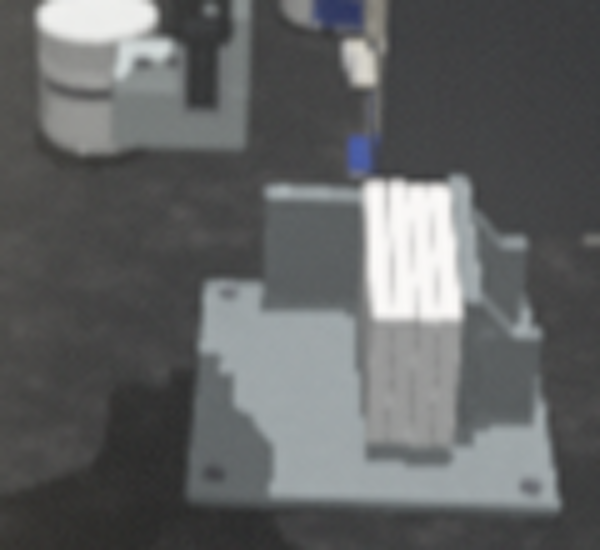

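The side view shows the row still square and the block held level, with its bottom edge horizontal at about (115-245, 150). I lower it in front of the row.

drive_tool:
  moves: "0 0 0 0 0 0.04 0.7; 0 0 0 -0.005 0 0.08 0.7; 0 0 0 -0.01 0 0.11 0.7; 0 0 0 -0.016 0 0.125 0.7; 0 0 0 -0.016 0 0.13 0.7; 0 0 0 -0.016 0 0.13 0.7; 0 0 0 -0.016 0 0.13 0.7"

```text
clock: 16.27
tcp_pos: [0.5531, -0.1608, 0.0311]
ee_rot: [-0.0, 3.137, -0.0]
contact_force: [0.5, 0.2, -3.6]
grip_width: 0.0491
grasp_force: 64.7
```

drive_tool:
  moves: "0 0 0 0 0 0.002 0.7; 0 0 0 0 0 0.003 0.7; 0 0 0 0 0 0.003 0.7"

```text
clock: 16.52
tcp_pos: [0.5523, -0.1619, 0.0271]
ee_rot: [0.002, 3.138, -0.002]
contact_force: [0.9, -0.3, -4.6]
grip_width: 0.0494
grasp_force: 64.7
```

drive_tool:
  moves: "0 0 0 -0.005 -0.001 0.002 0.7; 0 0 0 -0.012 -0.001 0.003 0.7; 0 0 0 -0.02 -0.001 0.004 0.7; 0 0 0 -0.024 -0.001 0.004 0.7; 0 0 0 -0.026 -0.001 0.004 0.7; 0 0 0 -0.026 -0.001 0.004 0.7"

```text
clock: 17.02
tcp_pos: [0.5778, -0.1624, 0.0245]
ee_rot: [0.001, 3.141, -0.003]
contact_force: [-13.1, -0.4, 21.1]
grip_width: 0.0492
grasp_force: 68.0
```

drive_tool:
  moves: "0 0 0 0 0 -0.002 0.7; 0 0 0 0 0 -0.0035 0.7; 0 0 0 0 0 -0.0035 0.7"

```text
clock: 17.27
tcp_pos: [0.5785, -0.1629, 0.026]
ee_rot: [0.002, 3.139, -0.001]
contact_force: [-0.3, 1.0, -5.0]
grip_width: 0.0489
grasp_force: 65.3
```

drive_tool:
  moves: "0 0 0 -0.003 -0.001 0 0.7; 0 0 0 -0.006 -0.001 0 0.7; 0 0 0 -0.009 -0.001 0 0.7; 0 0 0 -0.0105 -0.001 0 0.7; 0 0 0 -0.0105 -0.001 0 0.7"

```text
clock: 17.68
tcp_pos: [0.5889, -0.1635, 0.0256]
ee_rot: [0.001, 3.139, -0.0]
contact_force: [-0.8, 0.4, -4.3]
grip_width: 0.0494
grasp_force: 65.3
```

drive_tool:
  moves: "0 0 0 -0.001 0 0 0.7; 0 0 0 -0.002 0 0 0.7; 0 0 0 -0.003 0 0 0.7; 0 0 0 -0.003 0 0 0.7"

```text
clock: 18.02
tcp_pos: [0.5916, -0.1637, 0.0258]
ee_rot: [0.001, 3.14, -0.001]
contact_force: [-0.7, -0.1, -4.4]
grip_width: 0.0492
grasp_force: 65.3
```

drive_tool:
  moves: "0 0 0 -0.001 0 0 0.7; 0 0 0 -0.002 0 0 0.7; 0 0 0 -0.003 0 0 0.7; 0 0 0 -0.003 0 0 0.7"

```text
clock: 18.35
tcp_pos: [0.592, -0.1638, 0.0251]
ee_rot: [-0.001, -3.139, 0.002]
contact_force: [-8.9, 1.0, -0.6]
grip_width: 0.0491
grasp_force: 65.5
```

drive_tool:
  moves: "0 0 0 -0.0005 0 0.001 0.7; 0 0 0 -0.0005 0 0.0015 0.7; 0 0 0 -0.0005 0 0.0015 0.7"

```text
clock: 18.6
tcp_pos: [0.5921, -0.1638, 0.0246]
ee_rot: [-0.001, -3.138, 0.003]
contact_force: [-15.4, -0.3, 10.4]
grip_width: 0.0494
grasp_force: 66.7
```

drive_tool:
  moves: "0 0 0 0.0005 0 -0.0005 0.25; 0 0 0 0.0005 0 -0.0005 0.25; 0 0 0 0.0005 0 -0.0005 0.25; 0 0 0 0.0005 0 -0.0005 0.25; 0 0 0 0.0005 0 -0.0005 0.25"

```text
clock: 19.02
tcp_pos: [0.5949, -0.1636, 0.025]
ee_rot: [0.001, 3.139, -0.001]
contact_force: [0.6, 0.1, 0.6]
grip_width: 0.0641
grasp_force: 0.0
```

drive_tool:
  moves: "0 0 0 0 0 -0.02 0.25; 0 0 0 0 0 -0.05 0.25; 0 0 0 0 0 -0.09 0.25; 0 0 0 0 0 -0.13 0.25; 0 0 0 0.04 0 -0.16 0.25; 0 0 0 0.08 0 -0.17 0.25; 0 0 0 0.12 0 -0.17 0.25; 0 0 0 0.15 0 -0.17 0.25"

```text
clock: 19.68
tcp_pos: [0.4425, -0.1629, 0.195]
ee_rot: [0.001, 3.139, -0.002]
contact_force: [-0.4, 0.2, 0.1]
grip_width: 0.064
grasp_force: 0.0
```

Run:
```python
from h import *
st(); b=snap('side','d7'); a=snap('scene','s7'); w=snap('wrist','w7')
im=np.zeros((600,800,3),np.uint8)
im[:390,:442]=cv2.resize(b['img'][225:300,262:347,::-1],(442,390),interpolation=2)
im[:310,450:]=cv2.resize(a['img'][145:210,272:345,::-1],(350,310),interpolation=2)
im[320:582,450:800]=cv2.resize(w['img'][...,::-1],(350,262))
cv2.imwrite('pics/z7.png',im)
```

```text
{'clock': 19.683, 'tcp_pos': [0.443, -0.163, 0.195], 'ee_rot': [0.001, 3.139, -0.002], 'contact_force': [-0.43, 0.186, 0.121], 'grip_width': 0.064, 'joint_pos': [1.148, 0.498, -1.226, 1.921, 0.53, 1.098, 1.276]}
```

View pics/z7.png

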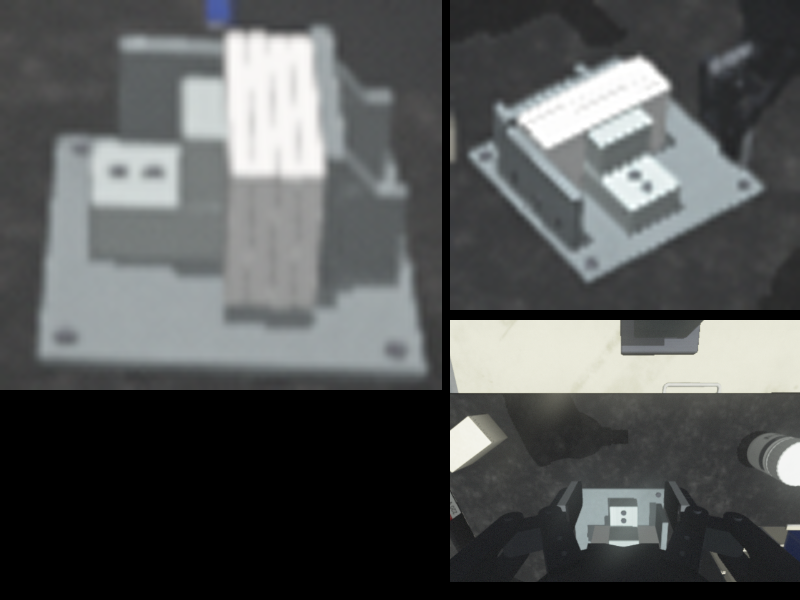

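The final views show the block upright on the base, its face against the middle of the front plate, and the row standing square. The arm is clear, so I hand in.

```bash
python3 -c "
from plant import r
print(r.hand_in())"
```

```text
the job is handed in; nothing more can be done
None
```

I handed the job in at about 20 s: in the last pictures the four plates stand upright, tight to the backstop and flush with the fence, with the stop block upright against the middle of the front plate, nothing else moved and the arm clear. One possible blemish: joint 6 read 0.117 for a moment against its stated limit of 0.12, and the hand-in returned no verdict.

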